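# Shut the bench drawers and slide the lock bar across

### The arm

A 7-joint arm with a two-finger parallel gripper is mounted at the origin on the work surface. World frame = base frame: x ahead of the robot, y to its left, z up, the work surface at z = 0. Lengths are in m, angles in rad, forces in N, time in s.
With the tool pointing down it reaches from about 0.425 to 0.95 m from the base axis. Payload 16.7 kg.
Tool frame: the origin (TCP) lies on the mounting face of the last link; the fingertips stand 199 mm ahead of it and the grasp point (between the pads) lies 180 mm ahead of it; y points along the fingers, x is the direction in which the jaws open and shut, and the axes are right-handed (so a half turn about y gives the same grasp; the last joint's range is limited). The gripper opens to 94 mm and grips with 3 to 60 N. Pads are 16 mm wide; open, the fingers measure 119 mm over their backs; the gripper's body (75 mm by 177 mm) begins 78 mm behind the grasp point.
Start: joints at [1.052, 0.426, 0.074, 1.606, -0.034, 1.111, -0.067], TCP at [0.244, -0.629, 0.405] pointing down, gripper open.
Joint ranges: [-2.85, 2.85], [-0.5, 2.14], [-1.23, 1.37], [0.21, 2.46], [-1.02, 4.16], [0.16, 2.05], [-2.73, 2.73]. Speed limits (rad/s): [1.89, 1.89, 2.39, 2.39, 3.01, 3.01, 3.01].

### API

Orientations are given as a 3x3 rotation matrix whose columns are the frame's x, y, z axes.
In Python, from station import sensors, grab_frame, get_calibration, order gives the robot as it stands.
- The arm moves only by the shell command python3 -m creep 'ROWS' [FORCE]. ROWS is JSON, a list of rows, each a list of 3 entries, a list of its own where there are three numbers: the finger opening in cm, from 0 to 9.4, then the shift along the world's x, y, z in cm, then the turn about the world's z in rad. A call has 1 to 10 rows; each row is the pose to reach, as a shift and turn from the pose commanded when the call began; what a row does not reach only later rows make up. A row lasts 1/10 s, in which the tool goes at most 50 mm and 8.59 degrees, less where a joint would pass 70% of its speed; a pose out of reach is approached as far as the arm can. A call with a gripper value outside its range is refused whole. The fingers move at their own pace and stop on an object; FORCE is the grip in N (left out, the last holds). Time passes only in rows, so rows that repeat a pose let the fingers close. It gives the time, the measured TCP pose, the force and the opening at its end, in the units of the state.
- sensors.observe(): the state, without advancing time (a new reading comes with each control period).
- grab_frame(name): name is "side" or "top" or "wrist"; returns (picture, depth): 384x512x3 uint8, red, green, blue; 384x512 float32, m along the optical axis (not along the pixel's ray), 0 where there is no reading.
- get_calibration(name): a dict with "fx", "fy", "cx", "cy" (pixels), "pose" (4x4, takes a point from camera to world coordinates). Camera axes: x right, y down, z forward; pixel columns grow to the right and rows downward; lengths in m; the calibration is good to about 2 mm. A picture is of the moment at which its call begins: read the wrist's pose just before it. get_calibration takes no time and is no camera call; for the wrist camera it gives the pose at the moment of the call.
- order.close_job(): hands the job in, once; it reports no verdict.
The state is a dict: "time_s": time; "joint_pos": joint angles; "dq": joint speeds; "joint_torque": joint torques, N m; "tcp_pos": TCP position; "orientation": TCP orientation; "wrist_force": force on the tool from outside, world axes, zero at the start; "torque": the same for the moment, N m; "gripper_width": finger opening in m.
Only numpy, scipy, OpenCV 4.12 (cv2) and the standard library are available. Lean on these libraries where they do the work, as an engineer would, in place of code of your own. Each camera call takes 0.05 s, during which the arm holds its last target.

### The job

Close up the low drill-bit cabinet on the bench: push both open drawers fully home with the fingertips, then push the lock bar sideways along the front of the cabinet by its upright tab until it stops, with its tongue in front of both drawers. Slide the bar only once both drawers are shut, grip nothing, and leave the mug, hammer, tin and roller where they are.

Things in the scene. Friction and masses are not known exactly. Their poses are not given: they have to be found in the camera images.
- cabinet: Fixed low green steel cabinet, 240 deep (x) x 370 wide (y) x 85 mm high, standing on the bench at any yaw up to about 0.3 rad. Origin: middle of the lower edge of its front, on the bench. x points into the cabinet (away from the robot), y to the robot's left along the front, z up. Its front face is the plane x = 0; left to right as the robot sees it: wide drawer (y +175 to +1 mm), narrow drawer (y -9 to -117 mm), a closed post (y -120 to -185 mm).
- drawer_wide_front (a point): Centre of the outer face of the wide drawer's grey front (174 mm wide, 69 mm high from z 8 to 77 mm above the bench, 12 mm thick, flat, no handle). At cabinet y +88 mm, z 42 mm. Axes as the cabinet's: the face looks to -x.
- drawer_wide (a joint): How far the wide drawer stands out of the cabinet (m) along the cabinet's -x: 0 = fully home, front flush with the cabinet; starts at 0.035 to 0.08. Runs with about 2.5 N of friction, stays where it is left, hard stop at 0.
- drawer_narrow_front (a point): The same point of the narrow drawer's front (108 mm wide, 69 mm high, z 8 to 77 mm, 12 mm thick, flat, no handle). At cabinet y -63 mm, z 42 mm.
- drawer_narrow (a joint): How far the narrow drawer stands out (m), as for the wide one; starts at 0.035 to 0.08.
- tab_top (a point): Centre of the top of the lock bar's upright push tab, 122 mm above the bench, at cabinet x +20 mm. The tab is a steel block 18 mm (x) x 16 mm (y) standing 30 mm above the bar's shoe (shoe: 49 mm in x, 40 mm in y, top at 92 mm, lying on the cabinet's top). A tongue 40 mm wide and 5 mm thick hangs from the shoe before the front face, from 92 down to 47 mm above the bench, standing 9 mm proud of the front. Axes as the cabinet's.
- lock_bar (a joint): Travel of the lock bar (m) along the cabinet's +y (the robot's left): starts at 0 to 0.012 with its tongue before the post at the right end; 0.156 = against its end stop, tongue centred before the gap between the two drawers. About 2.5 N of friction, stays where it is left.
- mug: Bystander: yellow mug, 82 mm across, 90 mm high, standing on the bench to the left. Origin: centre of its underside.
- hammer: Bystander: hammer lying on the bench to the right, about 250 mm long along its x. Origin: under its middle.
- tin: Bystander: closed steel tin, 66 mm across, 45 mm high, standing on the cabinet's top (its near side at least 65 mm behind the front). Origin: centre of its underside.
- roller: Bystander: plain steel roller, 40 mm across, 50 mm high, standing on end on the bench in front of the cabinet's post, beside the narrow drawer. Origin: centre of its underside.

How it is judged:
On the way, in this order (a step that is already met when the one before it is completed fails the run):
1. both drawers are fully home (value of joint each of drawer_wide, drawer_narrow below 0.004 m), for 0.2 s.
2. the lock bar is across both drawers, against its stop (all of step 1 and value of joint lock_bar above 0.15 m), for 0.2 s.
At the end, for the whole second after the job is handed in: Both drawers within 4 mm of fully home, the lock bar within 6 mm of its end stop (travel over 150 of 156 mm), and the mug, hammer, tin and roller at rest within 30 mm of where they stood (all of step 2 and distance of each of mug, hammer, tin, roller from where it was at the start of the episode below 0.03 m and linear speed of each of mug, hammer, tin, roller below 0.02 m/s); the robot touches nothing.
It fails at once if the lock bar is slid more than 30 mm while a drawer is still more than 6 mm open (value of joint lock_bar above 0.042 m and value of joint any of drawer_wide, drawer_narrow above 0.006 m).
It fails at once if a bystander is carried, lifted or knocked more than 30 mm from its place (distance of any of mug, hammer, tin, roller from where it was at the start of the episode above 0.03 m).
It fails at once if the lock bar's tab is gripped from both sides (contact force between the fingers and lock_bar_c0 above 0.5 N and contact force between the fingers and lock_bar_c1 above 0.5 N).
It fails at once if a drawer front is gripped between the fingers ((contact force between the fingers and drawer_wide_c0 above 0.5 N and contact force between the fingers and drawer_wide_c1 above 0.5 N) or (contact force between the fingers and drawer_narrow_c0 above 0.5 N and contact force between the fingers and drawer_narrow_c1 above 0.5 N)).
It also fails if it takes over 58 s, if anything falls off the work surface, if the arm or the gripper's body presses on something with over 40 N, if the wrist force passes 120 N, or if a joint passes its speed limit or range.

## Working session

There is one attempt and no reset: what is moved stays moved. The work goes in short steps, Python scripts to look and compute and a shell command to move; the robot and the scene stay as the last step left them, time stands still between calls to the robot, and variables do not carry over. Pictures are saved under pics/ and viewed, and the job is handed in when it is done.

```bash
mkdir -p pics; python3 - <<'E'
from station import sensors, grab_frame, get_calibration
import cv2,numpy as np
s=sensors.observe();print({k:np.round(v,3).tolist() for k,v in s.items()})
for n in("top","side"):
    p,d=grab_frame(n);cv2.imwrite(f"pics/{n}0.png",p[:,:,::-1]);np.save(f"{n}0.npy",d)
    c=get_calibration(n);print(n,c["fx"],c["cx"],c["cy"],np.round(c["pose"],3).tolist())
E
```

```text
{'time_s': 0.0, 'joint_pos': [1.051, 0.427, 0.074, 1.607, -0.034, 1.111, -0.067], 'dq': [-0.001, 0.001, 0.001, -0.001, 0.001, 0.001, 0.001], 'joint_torque': [-0.001, -93.581, 3.666, -45.418, -0.049, 0.02, 0.0], 'tcp_pos': [0.244, -0.629, 0.404], 'orientation': [[0.361, -0.001, 0.932], [-0.932, 0.001, 0.361], [-0.001, -1.0, -0.0]], 'wrist_force': [0.179, 0.111, 0.038], 'torque': [0.021, -0.01, 0.019], 'gripper_width': 0.094}
top 413.6608707867047 253.8851189411942 192.19858726207997 [[-0.011, -0.995, 0.102, 0.477], [-1.0, 0.011, 0.002, -0.009], [-0.003, -0.102, -0.995, 1.477], [0.0, 0.0, 0.0, 1.0]]
side 437.4503198108806 256.80393409944674 199.13877883834084 [[0.998, -0.05, 0.025, 0.584], [-0.054, -0.751, 0.658, -0.842], [-0.014, -0.658, -0.753, 1.047], [0.0, 0.0, 0.0, 1.0]]
```

View pics/top0.png

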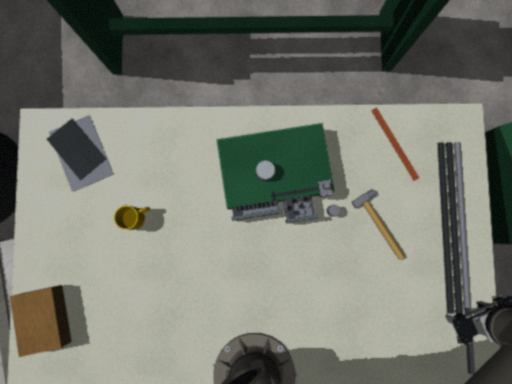

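View pics/side0.png

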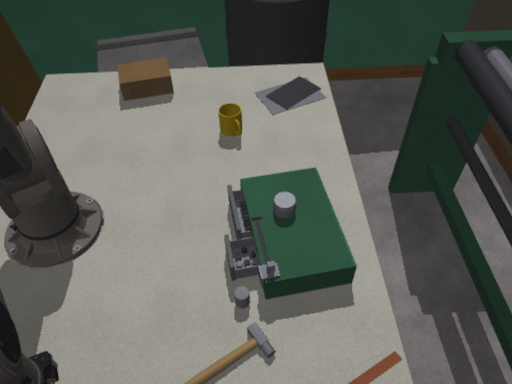

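```bash
cat > h.py <<'E'
from station import sensors, grab_frame, get_calibration
import cv2,numpy as np
def pts(n,d):
    c=get_calibration(n);v,u=np.mgrid[:384,:512]
    P=np.stack([(u-c["cx"])/c["fx"]*d,(v-c["cy"])/c["fy"]*d,d],-1)
    return P@c["pose"][:3,:3].T+c["pose"][:3,3]
E
python3 - <<'E'
from h import *
i=cv2.imread("pics/top0.png")[115:230,205:355];cv2.imwrite("pics/topc.png",cv2.resize(i,None,fx=5,fy=5,interpolation=2))
i=cv2.imread("pics/side0.png")[165:315,215:360];cv2.imwrite("pics/sidec.png",cv2.resize(i,None,fx=4,fy=4,interpolation=2))
W=pts("top",np.load("top0.npy"))
m=(abs(W[...,2]-.085)<.006); 
k=np.zeros((384,512),np.uint8);k[m]=1;k[:110]=0;k[240:]=0;k[:,:200]=0;k[:,350:]=0
k=cv2.morphologyEx(k,cv2.MORPH_OPEN,np.ones((7,7)))
Q=W[k>0][:,:2].astype(np.float32);r=cv2.minAreaRect(Q);print(r,cv2.boxPoints(r))
E
```

```text
((0.7106311321258545, -0.0761578381061554), (0.239423468708992, 0.3697451651096344), 7.887588024139404) [[ 0.5666819   0.09053767]
 [ 0.61742204 -0.27570942]
 [ 0.85458034 -0.24285334]
 [ 0.8038402   0.12339374]]
```

View pics/topc.png

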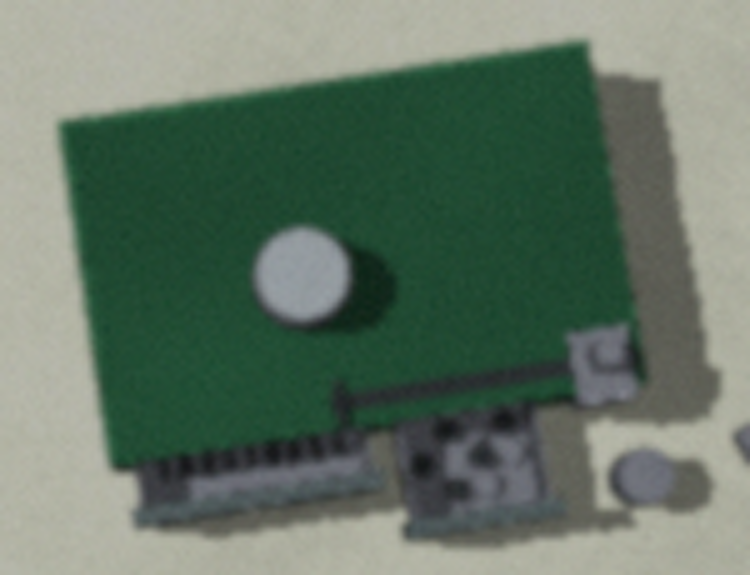

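View pics/sidec.png

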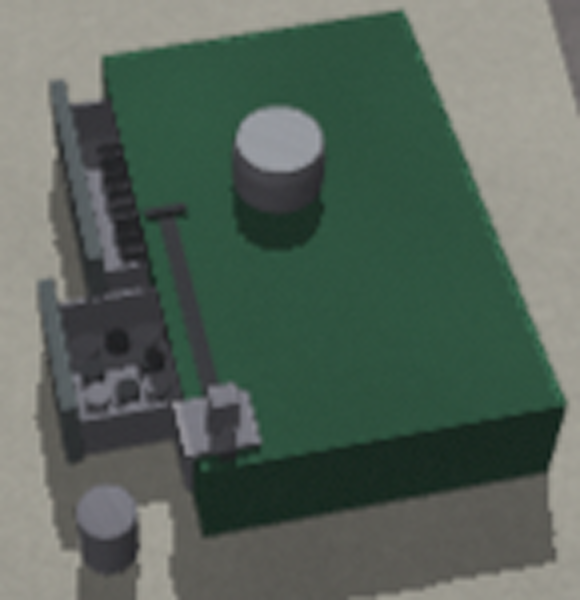

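```bash
cat >> h.py <<'E'
O=np.array([.592,-.0926]);a=np.radians(7.888);X=np.array([np.cos(a),np.sin(a)]);Y=np.array([-X[1],X[0]])
def cab(W):
    D=W[...,:2]-O
    return np.stack([D@X,D@Y,W[...,2]],-1)
def joints(n,d):
    C=cab(pts(n,d))
    def med(m): return np.round([*np.percentile(C[m],[2,50,98],axis=0).ravel()],4).tolist(),int(m.sum())
    x,y,z=C[...,0],C[...,1],C[...,2]
    print("wide top lip",med((x<-.006)&(x>-.12)&(y>.02)&(y<.16)&(abs(z-.077)<.006)))
    print("narrow top",med((x<-.006)&(x>-.12)&(y>-.105)&(y<-.02)&(abs(z-.077)<.006)))
    print("tab",med((abs(x-.02)<.03)&(z>.112)&(z<.132)))
    print("shoe",med((abs(x-.015)<.05)&(abs(z-.093)<.0035)))
    print("roller",med((x<0)&(x>-.12)&(y<-.12)&(y>-.22)&(abs(z-.05)<.008)))
    print("tin",med((x>.04)&(x<.24)&(abs(y)<.2)&(abs(z-.13)<.008)))
E
python3 - <<'E'
from h import *
for n in("top","side"): print(n);joints(n,np.load(n+"0.npy"))
print("y,x",X,Y)
W=pts("top",np.load("top0.npy"));print(W[217,128],cab(W)[217,128])
m=(W[...,2]>.015)&(W[...,2]<.06)&(W[...,1]<-.29)&(W[...,1]>-.45)&(W[...,0]>.3)&(W[...,0]<.7);print("hammer",cab(W)[m].min(0),cab(W)[m].max(0))
E
```

```text
top
wide top lip ([-0.0414, 0.0214, 0.0724, -0.0354, 0.0898, 0.077, -0.0295, 0.1572, 0.0819], 142)
narrow top ([-0.0774, -0.1036, 0.0721, -0.0717, -0.0617, 0.0765, -0.066, -0.0215, 0.0806], 83)
tab ([0.014, -0.1642, 0.1134, 0.0237, -0.1548, 0.1206, 0.0311, -0.1481, 0.1251], 31)
shoe ([-0.0163, -0.1739, 0.0896, 0.0241, -0.0527, 0.0911, 0.062, 0.5578, 0.0958], 242)
roller ([-0.0762, -0.1985, 0.0434, -0.0591, -0.1809, 0.0495, -0.0412, -0.1619, 0.0555], 105)
tin ([0.0755, 0.01, 0.1237, 0.1032, 0.0361, 0.1299, 0.1304, 0.0636, 0.1344], 265)
side
wide top lip ([-0.0418, 0.0234, 0.0719, -0.0361, 0.0886, 0.075, -0.03, 0.1577, 0.0786], 151)
narrow top ([-0.078, -0.1029, 0.072, -0.0722, -0.0635, 0.0756, -0.0664, -0.0224, 0.079], 118)
tab ([0.0133, -0.1695, 0.1124, 0.0223, -0.1637, 0.1195, 0.0308, -0.1527, 0.1246], 56)
shoe ([-0.0061, -0.1801, 0.0895, 0.0119, -0.164, 0.0911, 0.0418, 0.5069, 0.0946], 158)
roller ([-0.0771, -0.2043, 0.0435, -0.0596, -0.185, 0.0484, -0.0063, -0.1212, 0.0537], 198)
tin ([0.076, 0.0031, 0.1233, 0.1029, 0.0299, 0.1284, 0.1293, 0.0597, 0.1325], 299)
y,x [0.99053823 0.13723709] [-0.13723709  0.99053823]
[0.54387418 0.44250439 0.00669229] [0.0257657  0.536646   0.00669229]
hammer [-0.15517027 -0.34406575  0.01502869] [-0.00726477 -0.19089302  0.05431973]
```

```bash
python3 -m creep '[[0,[2,4,0],-0.05],[0,[4,8.5,0],-0.1],[0,[6,13,0],-0.15],[0,[8,17,0],-0.2],[0,[10,21,0],-0.232],[0,[12,25,0],-0.232],[0,[14,29,0],-0.232],[0,[16,33,0],-0.232],[0,[18,37.5,0],-0.232],[0,[20,42,0],-0.232]]' 20 && python3 -m creep '[[0,[1.8,3.5,0],0],[0,[1.8,3.5,0],0],[0,[1.8,3.5,-4],0],[0,[1.8,3.5,-8],0],[0,[1.8,3.5,-12],0],[0,[1.8,3.5,-14],0],[0,[1.8,3.5,-16],0],[0,[1.8,3.5,-16],0],[0,[1.8,3.5,-16],0]]'
python3 - <<'E'
from h import *
p,d=grab_frame("wrist");cv2.imwrite("pics/w1.png",p[:,:,::-1])
p,d=grab_frame("side");cv2.imwrite("pics/s1.png",p[:,:,::-1])
s=sensors.observe();print(s["tcp_pos"],cab(np.array(s["tcp_pos"])),s["orientation"],s["wrist_force"])
E
```

```text
time_s: 1.1
tcp_pos: [0.4442, -0.2076, 0.4047]
orientation: [[0.137, -0.0, 0.991], [-0.991, -0.0, 0.137], [0.0, -1.0, -0.0]]
wrist_force: [-0.2, -1.0, 1.0]
gripper_width: 0.0176
time_s: 2.0
tcp_pos: [0.4619, -0.1746, 0.2449]
orientation: [[0.137, -0.001, 0.991], [-0.991, 0.0, 0.137], [-0.0, -1.0, -0.001]]
wrist_force: [-1.4, -0.1, -0.3]
gripper_width: 0.0004
[ 0.46223907 -0.17462718  0.24571037] [-0.13979033 -0.06344304  0.24571037] [[ 1.37051575e-01  1.28523546e-03  9.90563079e-01]
 [-9.90563744e-01 -4.06701688e-04  1.37052194e-01]
 [ 5.79008017e-04 -9.99999091e-01  1.21736854e-03]] [-0.00401757 -0.0547523  -0.21136554]
```

View pics/s1.png

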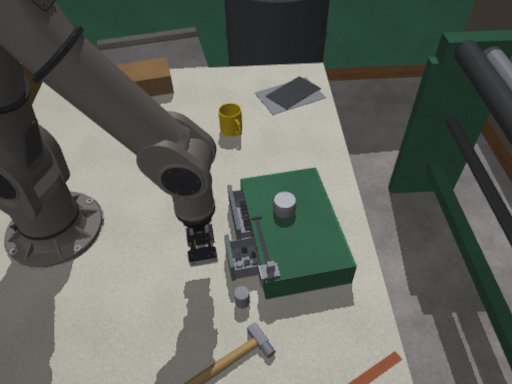

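View pics/w1.png

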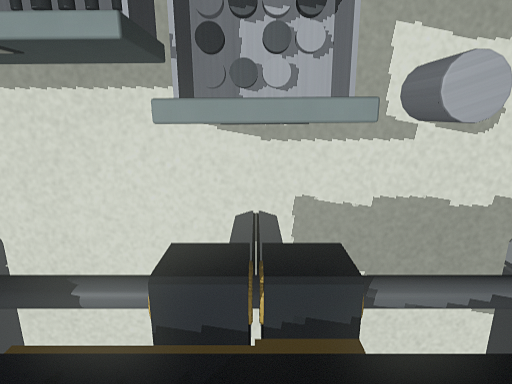

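```bash
python3 -m creep '[[0,[2,0.28,0],0],[0,[3.5,0.49,0],0],[0,[4.5,0.62,0],0],[0,[5.2,0.72,0],0],[0,[5.7,0.79,0],0],[0,[6.2,0.86,0],0],[0,[6.7,0.93,0],0],[0,[7.2,1,0],0],[0,[7.7,1.07,0],0],[0,[8.2,1.14,0],0]]' && python3 -m creep '[[0,[0.6,0.08,0],0],[0,[1.2,0.17,0],0],[0,[1.8,0.25,0],0],[0,[2.4,0.33,0],0],[0,[3,0.42,0],0],[0,[3.5,0.49,0],0],[0,[3.9,0.54,0],0],[0,[4.2,0.58,0],0],[0,[4.2,0.58,0],0]]'
python3 - <<'E'
from h import *
p,d=grab_frame("side");cv2.imwrite("pics/s2.png",p[:,:,::-1]);joints("side",d)
s=sensors.observe();print(cab(np.array(s["tcp_pos"])),s["wrist_force"])
E
```

```text
time_s: 3.1
tcp_pos: [0.5442, -0.1628, 0.2446]
orientation: [[0.137, -0.0, 0.991], [-0.991, 0.0, 0.137], [-0.0, -1.0, -0.0]]
wrist_force: [-2.4, 0.8, 0.5]
gripper_width: 0.0001
time_s: 4.0
tcp_pos: [0.5865, -0.1573, 0.2448]
orientation: [[0.137, 0.001, 0.991], [-0.991, -0.0, 0.137], [0.0, -1.0, 0.001]]
wrist_force: [0.3, 0.4, 0.3]
gripper_width: 0.0006
wide top lip ([-0.0412, 0.0334, 0.0721, -0.04, 0.0384, 0.0757, -0.0377, 0.0518, 0.079], 10)Traceback (most recent call last):
  File "<stdin>", line 2, in <module>
  File "h.py", line 16, in joints
    print("narrow top",med((x<-.006)&(x>-.12)&(y>-.105)&(y<-.02)&(abs(z-.077)<.006)))
                       ~~~^^^^^^^^^^^^^^^^^^^^^^^^^^^^^^^^^^^^^^^^^^^^^^^^^^^^^^^^^^
  File "h.py", line 13, in med
    def med(m): return np.round([*np.percentile(C[m],[2,50,98],axis=0).ravel()],4).tolist(),int(m.sum())
                                  ~~~~~~~~~~~~~^^^^^^^^^^^^^^^^^^^^^^^
    return _quantile_unchecked(
        a, q, axis, out, overwrite_input, method, keepdims, weights)
    return _ureduce(a,
                    func=_quantile_ureduce_func,
    ...<5 lines>...
                    overwrite_input=overwrite_input,
                    method=method)
    r = func(a, **kwargs)
    result = _quantile(arr,
                       quantiles=q,
    ...<2 lines>...
                       out=out,
                       weights=wgt)
    slices_having_nans = np.isnan(arr[-1, ...])
                                  ~~~^^^^^^^^^
IndexError: index -1 is out of bounds for axis 0 with size 0
```

Creep on until the stop is felt.

```bash
python3 -m creep '[[0,[0.2,0.03,0],0],[0,[0.4,0.055,0],0],[0,[0.6,0.08,0],0],[0,[0.7,0.1,0],0],[0,[0.7,0.1,0],0]]'
python3 - <<'E'
from h import *
p,d=grab_frame("wrist");cv2.imwrite("pics/w2.png",p[:,:,::-1])
s=sensors.observe();print(cab(np.array(s["tcp_pos"])),s["wrist_force"])
E
```

```text
time_s: 4.55
tcp_pos: [0.5931, -0.1562, 0.2447]
orientation: [[0.137, 0.0, 0.991], [-0.991, -0.0, 0.137], [0.0, -1.0, 0.0]]
wrist_force: [-0.3, -0.2, 0.0]
gripper_width: 0.0006
[-0.00760577 -0.06305435  0.24468394] [-0.84923448 -1.85370633 -0.86028539]
```

View pics/w2.png

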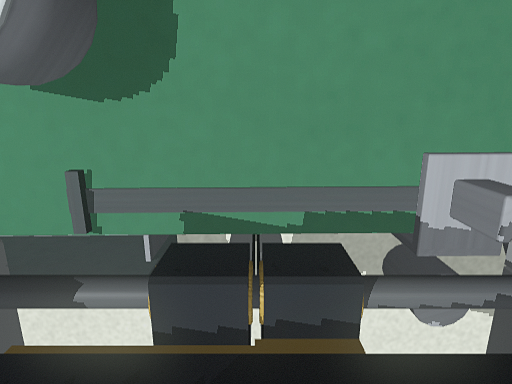

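```bash
python3 -m creep '[[0,[0.1,0.014,0],0],[0,[0.2,0.03,0],0],[0,[0.3,0.04,0],0],[0,[0.3,0.04,0],0]]'
python3 -m creep '[[0,[0.1,0.014,0],0],[0,[0.2,0.03,0],0],[0,[0.2,0.03,0],0]]'
python3 - <<'E'
from h import *
s=sensors.observe();print(cab(np.array(s["tcp_pos"])),s["wrist_force"])
E
```

```text
time_s: 5.0
tcp_pos: [0.5945, -0.156, 0.2444]
orientation: [[0.137, -0.004, 0.991], [-0.991, -0.0, 0.137], [-0.001, -1.0, -0.004]]
wrist_force: [-16.1, -0.4, 11.5]
gripper_width: 0.0003
time_s: 5.3
tcp_pos: [0.5952, -0.156, 0.2443]
orientation: [[0.136, -0.008, 0.991], [-0.991, -0.0, 0.136], [-0.001, -1.0, -0.008]]
wrist_force: [-28.7, -1.1, 22.1]
gripper_width: 0.0006
[-0.00557521 -0.06326421  0.24429722] [-28.71173502  -1.12323829  22.13312705]
```

```bash
python3 -m creep '[[0,[-2,-0.28,0],0],[0,[-5,-0.7,0],0],[0,[-9,-1.25,0],0],[0,[-10,-0.4,0],0],[0,[-10.5,3,0],0],[0,[-11,6,0],0],[0,[-11.6,9,0],0],[0,[-12,12,0],0],[0,[-12.4,13.5,0],0],[0,[-12.4,13.5,0],0]]'
python3 - <<'E'
from h import *
p,d=grab_frame("wrist");cv2.imwrite("pics/w3.png",p[:,:,::-1])
p,d=grab_frame("top")
s=sensors.observe();print(cab(np.array(s["tcp_pos"])),s["wrist_force"])
cv2.imwrite("pics/t3.png",cv2.resize(p[115:230,205:355,::-1],None,fx=5,fy=5))
E
```

```text
time_s: 6.3
tcp_pos: [0.474, -0.018, 0.2449]
orientation: [[0.141, 0.001, 0.99], [-0.99, 0.001, 0.141], [-0.001, -1.0, 0.001]]
wrist_force: [-0.6, -0.4, -0.2]
gripper_width: 0.0003
[-0.10671727  0.08765295  0.24479609] [-0.53208547 -0.7901694  -0.19724993]
```

View pics/w3.png

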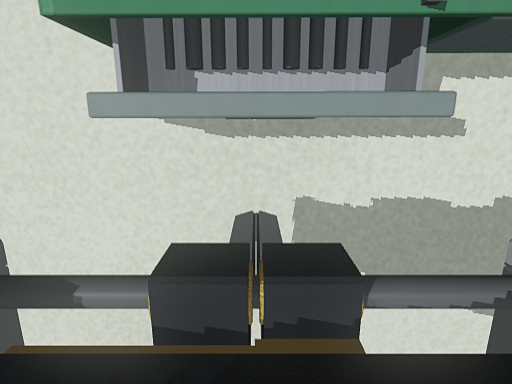

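View pics/t3.png

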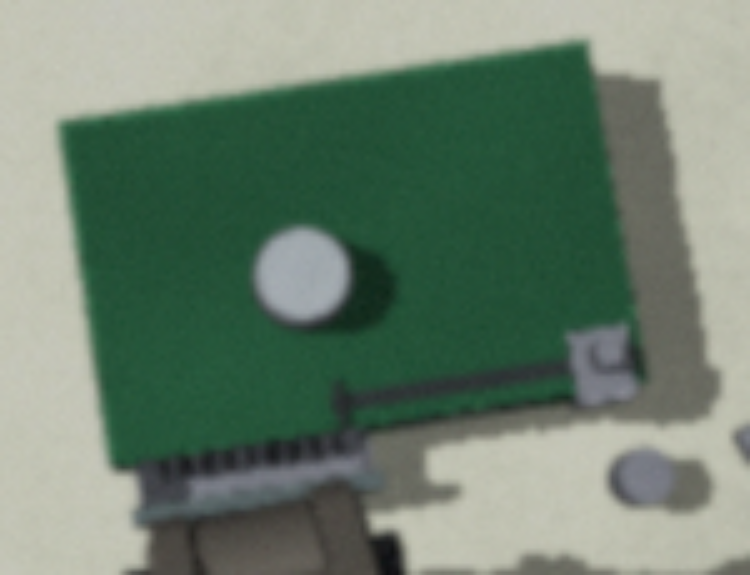

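The narrow drawer is flush, with no lip visible in front of the cabinet at (470,415). The fingers are centred on the wide drawer front (about column 257 in the wrist view). Pushing it next.

```bash
python3 -m creep '[[0,[2,0.28,0],0],[0,[4,0.55,0],0],[0,[5,0.69,0],0],[0,[5.6,0.78,0],0],[0,[6.2,0.86,0],0],[0,[6.8,0.94,0],0],[0,[7.4,1.03,0],0],[0,[8,1.11,0],0],[0,[8.6,1.19,0],0],[0,[9,1.25,0],0]]' && python3 -m creep '[[0,[0.3,0.04,0],0],[0,[0.6,0.08,0],0],[0,[0.8,0.11,0],0],[0,[1,0.14,0],0],[0,[1.1,0.15,0],0],[0,[1.2,0.165,0],0],[0,[1.2,0.165,0],0]]'
python3 - <<'E'
from h import *
s=sensors.observe();print(cab(np.array(s["tcp_pos"])),s["wrist_force"])
E
```

```text
time_s: 7.4
tcp_pos: [0.5644, -0.0079, 0.2446]
orientation: [[0.137, 0.0, 0.991], [-0.991, 0.0, 0.137], [-0.0, -1.0, 0.0]]
wrist_force: [-2.5, -2.8, -0.6]
gripper_width: 0.0004
time_s: 8.1
tcp_pos: [0.5733, -0.0066, 0.2444]
orientation: [[0.137, -0.008, 0.991], [-0.991, -0.001, 0.137], [0.0, -1.0, -0.008]]
wrist_force: [-28.6, -3.3, 23.4]
gripper_width: 0.0006
[-0.00670117  0.08779012  0.24439377] [-28.59361929  -3.33055107  23.35263681]
```

```bash
python3 -m creep '[[0,[-2,-0.28,0],0],[0,[-5,-0.7,1],0],[0,[-6,-0.8,5],0],[0,[-6,-1.2,9],0],[0,[-5.5,-4.8,9],0],[0,[-4.9,-9,9],0],[0,[-4.3,-13.3,9],0],[0,[-3.7,-17.5,9],0],[0,[-3.1,-21.7,9],0],[0,[-2.5,-26,9],0]]' && python3 -m creep '[[0,[0.6,-4,0],0],[0,[0.8,-6,0],0],[0,[4,-5.8,0],0],[0,[7,-5.6,0],0],[0,[9.25,-5.4,0],0],[0,[9.25,-5.4,0],0],[0,[9.25,-5.4,0],0]]'
python3 - <<'E'
from h import *
p,d=grab_frame("wrist");cv2.imwrite("pics/w4.png",p[:,:,::-1])
p,d=grab_frame("side");C=cab(pts("side",d))
cv2.imwrite("pics/s4.png",cv2.resize(p[165:315,215:360,::-1],None,fx=4,fy=4))
p,d=grab_frame("top");cv2.imwrite("pics/t4.png",cv2.resize(p[115:230,205:355,::-1],None,fx=5,fy=5))
s=sensors.observe();print(cab(np.array(s["tcp_pos"])),s["wrist_force"])
E
```

```text
time_s: 9.1
tcp_pos: [0.5514, -0.2678, 0.3353]
orientation: [[0.138, 0.002, 0.99], [-0.99, -0.0, 0.138], [0.001, -1.0, 0.002]]
wrist_force: [0.3, -0.5, -0.3]
gripper_width: 0.0008
time_s: 9.8
tcp_pos: [0.6438, -0.3195, 0.3344]
orientation: [[0.138, 0.0, 0.99], [-0.99, 0.0, 0.138], [-0.0, -1.0, 0.0]]
wrist_force: [-0.4, -0.4, -0.3]
gripper_width: 0.0006
[ 0.01901339 -0.23266584  0.33490011] [-0.66732823  0.68786978 -0.22375162]
```

View pics/w4.png

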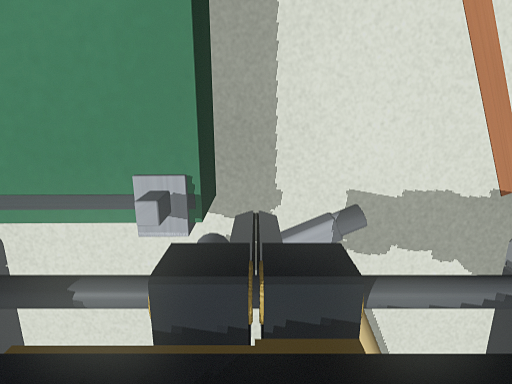

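View pics/s4.png

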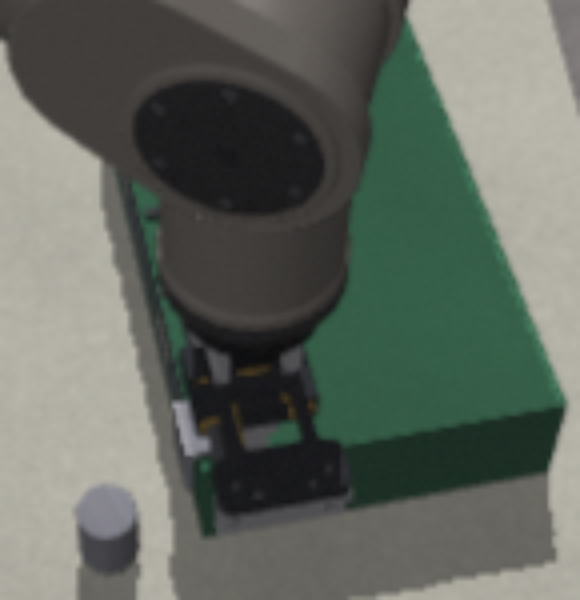

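View pics/t4.png

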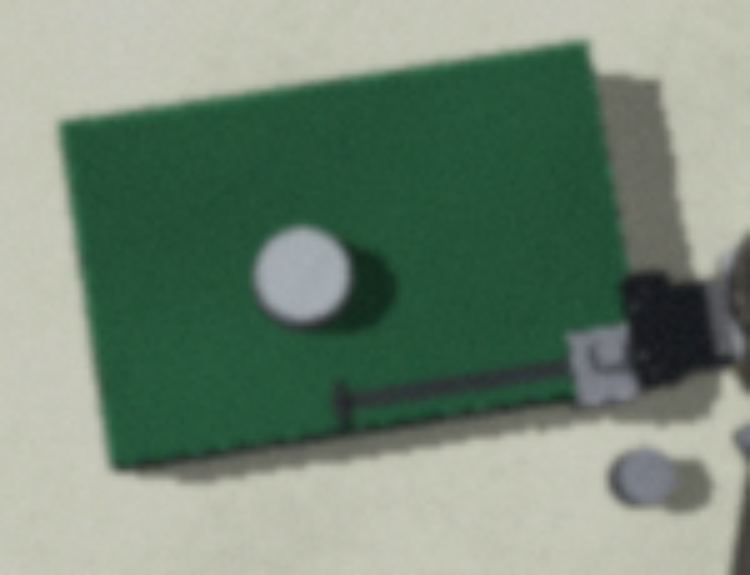

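Both drawers are flush in all three views. Now lower beside the tab and push it to the left.

```bash
python3 -m creep '[[0,[0.1,0,-2],0],[0,[0.1,0,-3.6],0],[0,[0.1,0,-3.6],0],[0,[-0.2,2,-3.6],0],[0,[-0.4,3.5,-3.6],0],[0,[-0.5,4.2,-3.6],0],[0,[-0.58,5,-3.6],0],[0,[-0.7,5.8,-3.6],0],[0,[-0.8,6.6,-3.6],0],[0,[-0.9,7.4,-3.6],0]]' 
python3 - <<'E'
from h import *
p,d=grab_frame("wrist");cv2.imwrite("pics/w5.png",p[:,:,::-1])
s=sensors.observe();print(cab(np.array(s["tcp_pos"])),s["wrist_force"])
E
```

```text
time_s: 10.95
tcp_pos: [0.6344, -0.2462, 0.299]
orientation: [[0.137, 0.001, 0.991], [-0.991, -0.001, 0.137], [0.001, -1.0, 0.0]]
wrist_force: [-0.6, -1.7, 2.2]
gripper_width: 0.0006
[ 0.02115046 -0.15637292  0.29883039] [-0.24902545  0.09686108  1.4323623 ]
```

View pics/w5.png

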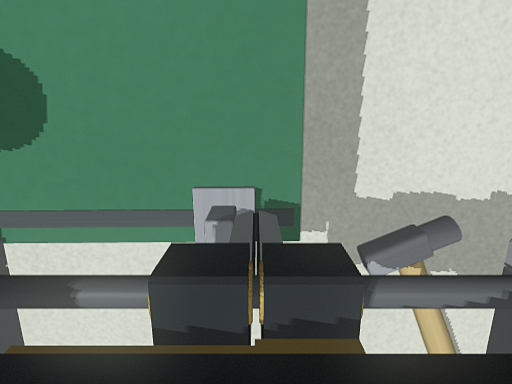

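The left finger is against the tab's right face (column 235), and the bar is moving.

```bash
python3 -m creep '[[0,[-0.12,0.8,0],0],[0,[-0.25,1.7,0],0],[0,[-0.4,2.6,0],0],[0,[-0.5,3.5,0],0],[0,[-0.6,4.4,0],0],[0,[-0.73,5.3,0],0],[0,[-0.86,6.2,0],0],[0,[-1,7.1,0],0],[0,[-1.1,8,0],0],[0,[-1.23,8.9,0],0]]' && python3 -m creep '[[0,[-0.1,0.7,0],0],[0,[-0.2,1.4,0],0],[0,[-0.28,2,0],0],[0,[-0.36,2.6,0],0],[0,[-0.43,3.1,0],0],[0,[-0.48,3.5,0],0],[0,[-0.53,3.8,0],0],[0,[-0.56,4,0],0],[0,[-0.56,4,0],0]]'
python3 - <<'E'
from h import *
s=sensors.observe();print(cab(np.array(s["tcp_pos"])),s["wrist_force"])
E
```

```text
time_s: 12.0
tcp_pos: [0.6218, -0.1566, 0.2985]
orientation: [[0.137, -0.001, 0.991], [-0.991, 0.0, 0.137], [-0.0, -1.0, -0.001]]
wrist_force: [-2.0, -3.4, 0.4]
gripper_width: 0.0004
time_s: 12.9
tcp_pos: [0.6166, -0.1177, 0.2987]
orientation: [[0.137, 0.0, 0.991], [-0.991, -0.001, 0.137], [0.001, -1.0, 0.0]]
wrist_force: [0.0, -5.0, -3.1]
gripper_width: 0.0004
[ 0.02091355 -0.02825298  0.29866093] [ 0.04163943 -4.9572213  -3.14543394]
```

```bash
python3 -m creep '[[0,[-0.03,0.2,0],0],[0,[-0.06,0.4,0],0],[0,[-0.07,0.5,0],0],[0,[-0.07,0.5,0],0]]'
python3 -m creep '[[0,[-0.03,0.2,0],0],[0,[-0.04,0.3,0],0],[0,[-0.04,0.3,0],0]]'
python3 - <<'E'
from h import *
p,d=grab_frame("wrist");cv2.imwrite("pics/w6.png",p[:,:,::-1])
s=sensors.observe();print(cab(np.array(s["tcp_pos"])),s["wrist_force"])
E
```

```text
time_s: 13.3
tcp_pos: [0.6161, -0.1166, 0.2988]
orientation: [[0.134, 0.002, 0.991], [-0.991, -0.005, 0.134], [0.005, -1.0, 0.002]]
wrist_force: [6.9, -25.6, -9.7]
gripper_width: 0.0005
time_s: 13.6
tcp_pos: [0.6159, -0.116, 0.2988]
orientation: [[0.132, 0.003, 0.991], [-0.991, -0.008, 0.132], [0.008, -1.0, 0.002]]
wrist_force: [11.3, -38.2, -12.4]
gripper_width: 0.0006
[ 0.0204411  -0.02641559  0.29883109] [ 10.41274681 -37.38385211 -13.14827732]
```

View pics/w6.png

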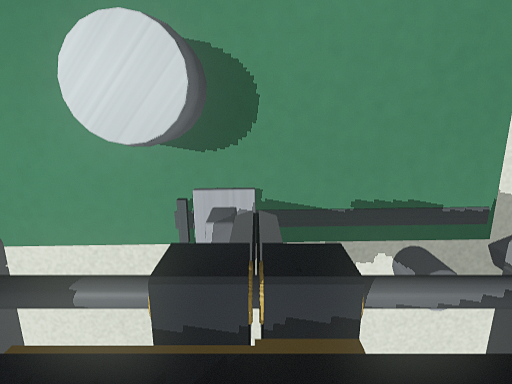

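The stop is felt at 38 N. Backing off to the right, then up, then clear of the cabinet for a final look.

```bash
python3 -m creep '[[0,[0.14,-1,0],0],[0,[0.42,-3,0],0],[0,[0.55,-4,4],0],[0,[0.55,-4,8],0],[0,[-3,-6,10],0],[0,[-7,-9,10],0],[0,[-10,-13,10],0],[0,[-12,-17,10],0],[0,[-13,-21,10],0],[0,[-14,-25,10],0]]' && python3 -m creep '[[0,[0,-4,0],0],[0,[0,-8,0],0],[0,[0,-12,0],0],[0,[0,-12,0],0],[0,[0,-12,0],0]]'
python3 - <<'E'
from h import *
p,d=grab_frame("side");C=cab(pts("side",d))
cv2.imwrite("pics/s7.png",cv2.resize(p[165:315,215:360,::-1],None,fx=4,fy=4))
p,d=grab_frame("top");cv2.imwrite("pics/t7.png",cv2.resize(p[115:230,205:355,::-1],None,fx=5,fy=5))
for C in(C,cab(pts("top",d))):
    x,y,z=C[...,0],C[...,1],C[...,2]
    for n,m in dict(tab=(abs(x-.02)<.03)&(z>.112)&(z<.132),roller=(x<0)&(x>-.12)&(y<-.12)&(y>-.22)&(abs(z-.05)<.008),tin=(x>.04)&(abs(y)<.2)&(x<.24)&(abs(z-.13)<.008),lip=(x<-.012)&(x>-.12)&(abs(y)<.17)&(abs(z-.075)<.01)).items():
        print(n,m.sum(),np.round(np.median(C[m],axis=0),4) if m.any() else "", np.round(C[m].min(0),3) if m.any() else "")
print(sensors.observe()["wrist_force"])
E
```

```text
time_s: 14.65
tcp_pos: [0.4748, -0.3605, 0.3994]
orientation: [[0.138, 0.002, 0.99], [-0.99, -0.0, 0.138], [0.0, -1.0, 0.002]]
wrist_force: [1.1, 0.2, -0.2]
gripper_width: 0.0003
time_s: 15.15
tcp_pos: [0.4755, -0.4797, 0.3983]
orientation: [[0.136, 0.0, 0.991], [-0.991, 0.001, 0.136], [-0.001, -1.0, 0.0]]
wrist_force: [0.1, 1.0, -0.2]
gripper_width: 0.001
tab 42 [ 0.0206 -0.0116  0.1198] [ 0.012 -0.02   0.112]
roller 180 [-0.0596 -0.188   0.0485] [-0.078 -0.206  0.042]
tin 298 [0.1027 0.0299 0.1281] [ 0.074 -0.001  0.122]
lip 0  
tab 29 [ 0.0206 -0.0053  0.1224] [ 0.013 -0.014  0.113]
roller 105 [-0.0592 -0.1811  0.049 ] [-0.077 -0.201  0.043]
tin 265 [0.1031 0.0358 0.1297] [0.074 0.006 0.122]
lip 0  
[-0.24560967 -0.27352381 -0.58421416]
```

View pics/s7.png

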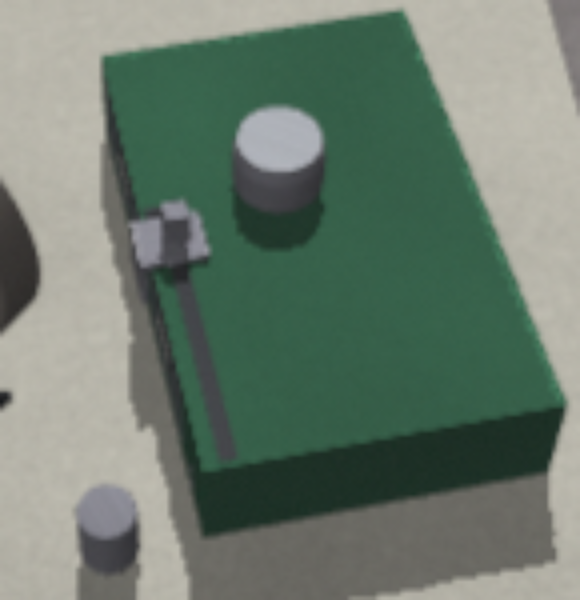

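View pics/t7.png

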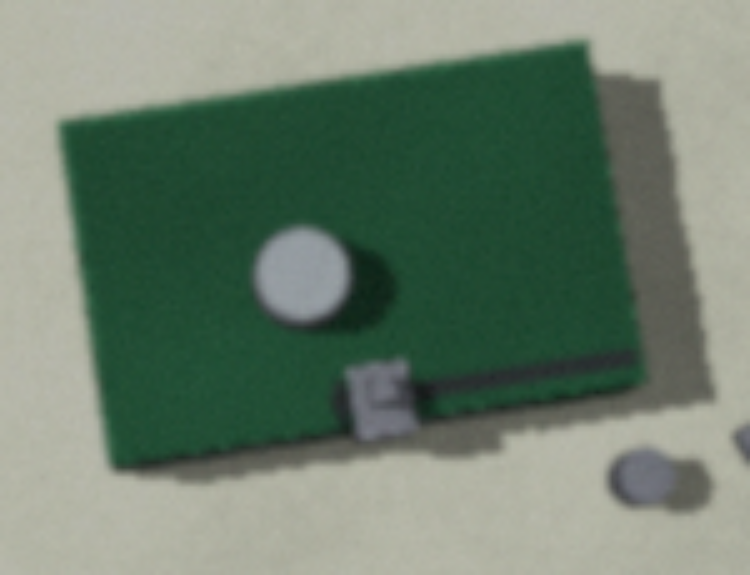

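The shoe is against the stop block at (345,400). No drawer lip shows, and the tab is at y -5 mm, against -4 mm expected at the end stop.

```bash
python3 -c "
from station import order
print(order.close_job())"
```

```text
the job is handed in; nothing more can be done
None
```

I closed both drawers and slid the lock bar to its end stop, then handed the job in at about 15 s of the 58 s allowed.

- **Drawers:** I pushed the narrow one first, then the wide one, each with closed fingertips until the stop was felt at about 29 N. In the final pictures neither drawer stands out of the front.
- **Lock bar:** I pushed the tab from its right side with the fingers closed until it stopped at about 38 N. The top camera puts the tab at cabinet y -5 mm, against about -4 mm at full travel. The side camera reads -12 mm, but it sees mostly the tab's near flank and was offset the same way at the start. The final picture shows the bar's shoe against the stop block.
- **Bystanders:** The tin and roller read within about 3 mm of their starting places. I did not measure the mug and hammer again at the end; the arm only passed well clear above the hammer and never went near the mug.
- **Robot:** It was clear of everything at hand-in, with the wrist force near zero.

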